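# Unlock and open the carver's gouge box

### The arm

A 7-joint arm with a two-finger parallel gripper is mounted at the origin on the work surface. World frame = base frame: x ahead of the robot, y to its left, z up, the work surface at z = 0. Lengths are in m, angles in rad, forces in N, time in s.
With the tool pointing down it reaches from about 0.4 to 0.85 m from the base axis. Payload 10.4 kg.
Tool frame: the origin (TCP) lies between the finger pads; the fingertips stand ahead of it and the grasp point (between the pads) lies 6 mm ahead of it (finger_overhang is the z of the fingertips in the tool frame, in m); z points along the fingers, y is the direction in which the jaws open and shut (so a half turn about z gives the same grasp; the last joint's range is limited). The gripper opens to 85 mm and grips with 20 to 120 N. Pads are 22 mm wide; open, the fingers measure 114 mm over their backs; the gripper's body (76 mm by 85 mm) begins 54 mm behind the grasp point. The pads swing forward as they close: fully open they stand 13 mm farther back than shut.
Start: joints at [1.28, 0.332, -0.065, 1.46, 0.022, 1.35, -0.088], TCP at [0.165, -0.603, 0.256] pointing down, gripper open.
Joint ranges: [-2.6, 2.6], [-0.5, 2.12], [-1.47, 1.34], [0.16, 2.42], [-1.27, 4.41], [0.06, 2.06], [-2.6, 2.6]. Speed limits (rad/s): [2.22, 2.22, 2.79, 2.79, 3.14, 3.14, 3.14].

### API

Orientations are given as a unit quaternion [x, y, z, w].
In Python, from workcell import * gives the robot as it stands.
- The arm moves only by the shell command python3 -m creep 'ROWS' [FORCE]. ROWS is JSON, a list of rows, each a list of 7 numbers: the turn, a rotation vector about the tool's x, y, z in rad, then the shift along the tool's x, y, z in mm, then the closure in counts, from 0 (fully open) to 255 (shut). In form: [[wx, wy, wz, dx, dy, dz, claw], ...]. A call has 1 to 8 rows; each row shifts and turns the commanded pose from where the row before left it, along the tool's axes as they then stand; what a row does not reach is not made up. A row lasts 1/10 s, in which the tool goes at most 50 mm and 8.59 degrees, less where a joint would pass 70% of its speed; a pose out of reach is approached as far as the arm can. A call is refused whole if a number of a shift passes 50 or a number of a turn 0.15, either way. A call with a gripper value outside its range is refused whole. The fingers move at their own pace and stop on an object; FORCE is the grip in N (left out, the last holds). Time passes only in rows, so rows that do not move let the fingers close. It gives the time, the measured TCP pose, the force and the opening at its end, in the units of the state.
- get_obs(): the state, without advancing time (a new reading comes with each control period).
- camera(name): name is "scene" or "side" or "wrist"; returns (picture, depth): 480x640x3 uint8, blue, green, red; 480x640 float32, m along the optical axis (not along the pixel's ray), 0 where there is no reading.
- camera_model(name): a dict with "camera_matrix" (3x3 intrinsics, pixels), "R" (3x3) and "t" (3): a world point X has camera coordinates R X + t; the wrist camera has in their place "mount" (4x4, takes a point from camera to tool coordinates, whose origin is the TCP and whose axes are the flange's). Camera axes: x right, y down, z forward; pixel columns grow to the right and rows downward; lengths in m; the calibration is good to about 2 mm. A picture is of the moment at which its call begins: read the wrist's pose just before it. camera_model takes no time and is no camera call.
- hand_in(): hands the job in, once; it reports no verdict.
The state is a dict: "clock": time; "joint_pos": joint angles; "joint_velocities": joint speeds; "tau": joint torques, N m; "position": TCP position; "ee_rot": TCP orientation; "ft_force": force on the tool from outside, world axes, zero at the start; "torque": the same for the moment, N m; "grip_width": opening from 0.0 (shut) to 1.0 (fully open).
Only numpy, scipy, OpenCV 4.12 (cv2) and the standard library are available. Lean on these libraries where they do the work, as an engineer would, in place of code of your own. Each camera call takes 0.05 s, during which the arm holds its last target.

### The job

The wooden gouge box is locked shut by a spring button that stands up in one of the two finger holes of its sliding lid. With the fingertips press the button down through its hole and, holding it down, push the lid along over it until the lid is fully open and the button has sprung up in the other, empty hole; then take the hand away. Do not drag or lift the box, and leave the tools and the carving around it alone.

Things in the scene. Friction and masses are not known exactly. Their poses are not given: they have to be found in the camera images.
- gouge_box: Loose wooden box of gouges, 300 (x) x 176 (y) x 74 mm, 4.5 kg. Origin: centre of its underside; z up; +x along its length to the low end where the lid slides out (the -x end wall is as high as the sides). Lips 10 mm wide over the lid's edges, tops at 74 mm, leave 132 mm between them. Under the lid nothing is in the way above 53 mm, up to 140 mm in +x from the centre (button apart).
- box_lid (a joint): Pale flat sliding lid, 284 x 148 x 8 mm, in grooves; its top is 63 mm, its underside 55 mm above the bench. Value: how far it is open, m, 0 shut to 0.102 at its stop, growing towards the box's +x. Sliding takes 2 to 6 N. With the button up in a hole it only rattles about 2.5 mm each way.
- box_button (a joint): How far the button is pressed down, m: 0 up, 0.014 fully down. It needs more than 0.010 for the lid to pass over it. Spring 4 N at the top to 8 N fully down; under the lid it stays down by itself and springs up when a hole comes over it.
- button_top (a point): Centre of the top of the spring button: a flat brass block 46 (along the box's x) x 36 mm, at the centre of the box in plan. When up, its top is 65 mm above the bench, 2 mm proud of the lid. It moves only up and down in the box.
- button_hole (a point): Centre, at the lid's top face, of the lid hole in which the button stands at the start: oblong, 51 (along the box's x) x 42 mm, mid-box; moves with the lid. The fingertips that press the button can push the lid by this hole's +x edge.
- empty_hole (a point): Centre, at the lid's top face, of the other, empty lid hole (51 x 42 mm), 100 mm from the first towards the box's -x; moves with the lid. Gouge handles show through it.
- panel: Pale relief carving in progress, 200 x 170 x 26 mm with raised scrolls to 34 mm; origin centre of underside. Leave alone.
- panel_gouge: Small gouge, 150 mm long, 22 mm thick, lying on the panel; origin under its middle. Leave alone.
- pencil: Flat carpenter's pencil, 140 x 12 x 8 mm, on the panel; origin under its middle. Leave alone.
- palm_chisel: Short palm chisel, 125 mm long, 21 mm thick, lying on the bench just beyond the box's low end, where the lid passes well above it; origin under its middle. Leave alone.
- long_gouge: Gouge, 235 mm long, 26 mm thick, lying on the bench between box and panel; origin under its middle. Leave alone.
- side_gouge: Gouge, 220 mm long, 26 mm thick, on the bench to the left; origin under its middle. Leave alone.
- mallet: Carver's round wooden mallet standing on its head, 94 mm across, 225 mm tall; origin centre of underside. Leave alone.
- oilstone: Sharpening stone in its wooden tray, 180 x 60 x 35 mm, beyond the gap between box and panel; origin centre of underside. Leave alone.
- bench_brush: Bench brush lying flat, 200 mm long; origin under its middle. Leave alone.

How it is judged:
On the way, in this order (a step that is already met when the one before it is completed fails the run):
1. the fingers press the button down below the lid while the lid is still shut (value of joint box_button above 0.0095 m and value of joint box_lid below 0.02 m and contact force between the fingers and gouge_box above 1 N), for 0.05 s.
2. the lid is half open, with the button held down under it (value of joint box_lid above 0.05 m and value of joint box_button above 0.008 m).
At the end, for the whole second after the job is handed in: The lid is open by at least 96 mm, the button is up (within 3 mm) in the second hole, the box stands flat within 20 mm of where it stood, and every tool and the carving within 30 mm of where it lay (value of joint box_lid above 0.096 m and value of joint box_button below 0.003 m and distance of gouge_box from where it was at the start of the episode below 0.02 m and angle between gouge_box's own z axis and vertical below 0.05 rad and not (distance of any of panel, panel_gouge, pencil, palm_chisel, long_gouge, side_gouge, mallet, oilstone, bench_brush from where it was at the start of the episode above 0.03 m)); the robot touches nothing.
It fails at once if the box is dragged, lifted or tipped (more than 20 mm or 0.1 rad) (distance of gouge_box from where it was at the start of the episode above 0.02 m or angle between gouge_box's own z axis and vertical above 0.1 rad).
It fails at once if a tool or the carving is picked up or pushed about (more than 30 mm) (distance of any of panel, panel_gouge, pencil, palm_chisel, long_gouge, side_gouge, mallet, oilstone, bench_brush from where it was at the start of the episode above 0.03 m).
It also fails if it takes over 35 s, if anything falls off the work surface, if the arm or the gripper's body presses on something with over 40 N, if the wrist force passes 120 N, or if a joint passes its speed limit or range.

## Working session

There is one attempt and no reset: what is moved stays moved. The work goes in short steps, Python scripts to look and compute and a shell command to move; the robot and the scene stay as the last step left them, time stands still between calls to the robot, and variables do not carry over. Pictures are saved under pics/ and viewed, and the job is handed in when it is done.

```bash
mkdir -p pics
cat > h.py <<'E'
from workcell import *
import numpy as np, cv2
from scipy.spatial.transform import Rotation as Ro
E
python3 - <<'E'
from h import *
o=get_obs(); print({k:np.round(v,4).tolist() for k,v in o.items()})
for n in ["scene","side","wrist"]:
    p,d=camera(n); cv2.imwrite(f"pics/{n}0.png",p); np.save(f"{n}0d.npy",d)
    print(n,{k:np.round(v,4).tolist() for k,v in camera_model(n).items()})
try: print(finger_overhang)
except Exception as e: print(e)
E
```

```text
{'clock': 0.0, 'joint_pos': [1.2804, 0.3329, -0.0647, 1.4609, 0.0216, 1.3499, -0.0885], 'joint_velocities': [-0.0008, -0.0007, 0.0016, 0.0017, 0.0004, 0.0005, -0.0005], 'tau': [-0.0, -62.5446, 0.0497, -39.1587, 0.0163, 0.0102, -0.0], 'position': [0.1653, -0.6024, 0.2555], 'ee_rot': [0.991, 0.1335, -0.0001, -0.0007], 'ft_force': [-0.3744, 0.4662, 0.2775], 'torque': [-0.0335, 0.0094, -0.0114], 'grip_width': 1.0005}
scene {'camera_matrix': [[561.6502, 0.0, 320.5642], [0.0, 561.6502, 238.882], [0.0, 0.0, 1.0]], 'R': [[0.0467, 0.9988, 0.0136], [0.841, -0.032, -0.5401], [-0.539, 0.0367, -0.8415]], 't': [-0.0067, -0.4381, 1.6191]}
side {'camera_matrix': [[503.8886, 0.0, 316.1927], [0.0, 503.8886, 238.6485], [0.0, 0.0, 1.0]], 'R': [[0.9973, -0.0733, 0.0083], [-0.0474, -0.723, -0.6892], [0.0565, 0.687, -0.7245]], 't': [-0.5751, 0.0562, 1.0826]}
wrist {'camera_matrix': [[355.1392, 0.0, 321.3861], [0.0, 355.1392, 240.112], [0.0, 0.0, 1.0]], 'mount': [[-0.0006, -0.9587, -0.2844, 0.073], [1.0, -0.0005, -0.0005, -0.0004], [0.0003, -0.2844, 0.9587, -0.1187], [0.0, 0.0, 0.0, 1.0]]}
0.025
```

View pics/scene0.png

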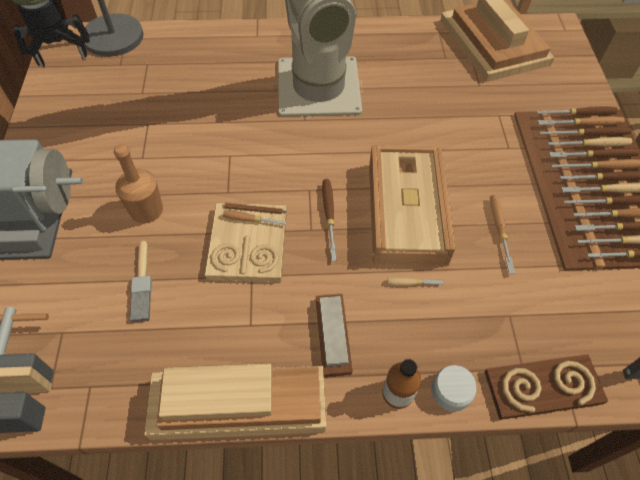

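View pics/side0.png

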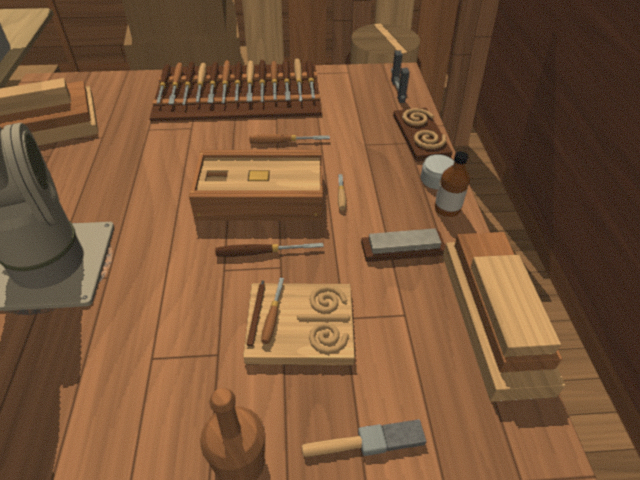

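View pics/wrist0.png

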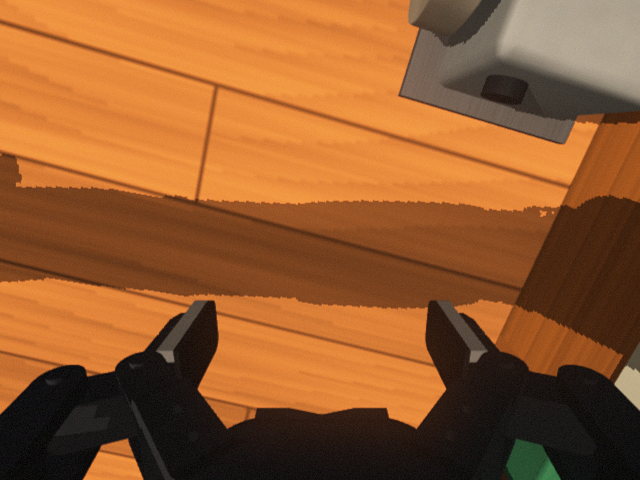

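The scene view shows the button at about (411,197) and the empty hole at (408,163). In the side view they are at (259,176) and (217,175). Next I'll triangulate the button and the box axes.

```bash
cat >> h.py <<'E'
def ray(n,u,v,pose=None):
    m=camera_model(n); d=np.linalg.inv(m["camera_matrix"])@np.array([u,v,1.])
    if n=="wrist":
        M=np.array(m["mount"]); R=Ro.from_quat(pose[1]).as_matrix()
        return R@M[:3,3]+pose[0], R@M[:3,:3]@d
    R=np.array(m["R"]); return -R.T@np.array(m["t"]), R.T@d
def onplane(n,u,v,z,pose=None):
    o,d=ray(n,u,v,pose); return o+d*(z-o[2])/d[2]
def tri(r1,r2):
    A=np.stack([r1[1],-r2[1]],1); s=np.linalg.lstsq(A,r2[0]-r1[0],rcond=None)[0]
    a=r1[0]+s[0]*r1[1]; b=r2[0]+s[1]*r2[1]; return (a+b)/2,np.linalg.norm(a-b)
E
python3 - <<'E'
from h import *
for n,(a,b,c,d) in {"scene":(360,140,460,270),"side":(185,145,335,230)}.items():
    p=cv2.imread(f"pics/{n}0.png")[b:d,a:c]
    cv2.imwrite(f"pics/{n}0z.png",cv2.resize(p,None,fx=5,fy=4.5 if 0 else 5,interpolation=cv2.INTER_NEAREST)[:600] if n=="side" else cv2.resize(p,None,fx=4.6,fy=4.6,interpolation=cv2.INTER_NEAREST))
    h=cv2.cvtColor(p,cv2.COLOR_BGR2HSV)
    print(n,h[(197-b) if n=="scene" else 176-b,(411-a) if n=="scene" else 259-a],h[(215-b) if n=="scene" else 176-b,(411-a) if n=="scene" else 290-a])
E
```

```text
scene [ 20 125 194] [ 18 103 194]
side [ 19 159 192] [ 16 128 192]
```

View pics/scene0z.png

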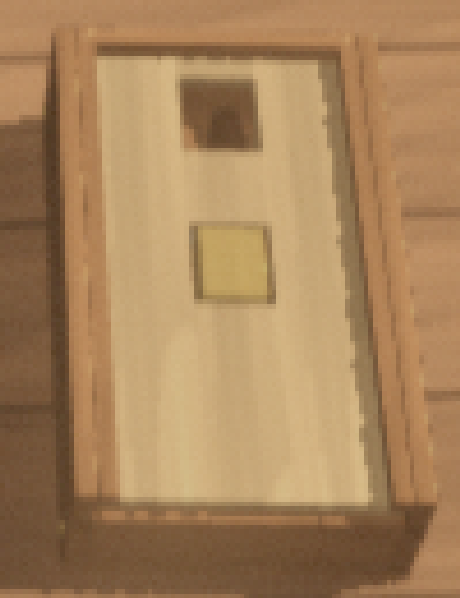

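View pics/side0z.png

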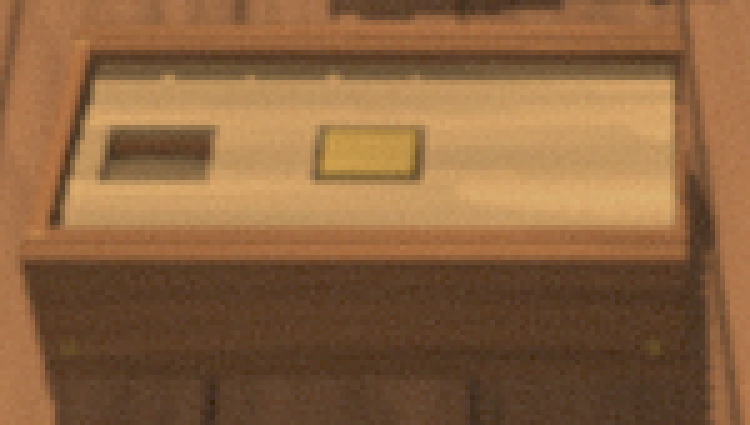

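The zoomed views show the brass button filling the middle hole, and the empty hole towards the robot.

Run:
```python
from h import *
P=lambda a,b,f,x,y:(a+x/f-.5,b+y/f-.5)
bs=P(360,140,4.6,235,263); bd=P(185,145,5,370,153); es=P(360,140,4.6,221,114); ed=P(185,145,5,158,153.5)
c={}
for n,a,b in(("button",bs,bd),("empty",es,ed)):
    c[n],e=tri(ray("scene",*a),ray("side",*b)); print(n,c[n].round(4),e.round(4),onplane("scene",*a,.064).round(4),onplane("side",*b,.064).round(4))
d=c["button"]-c["empty"]; print(np.degrees(np.arctan2(d[1],d[0])),np.linalg.norm(d))
# lip tops z=.074 side-view edges outer left: scene lip outer-left line (55,30)->(70,510)
for z,pts in ((.074,[(55,30),(73,515),(374,40),(432,505)]),(.063,[(92,55),(117,500)])):
    q=[onplane("scene",*P(360,140,4.6,*p),z) for p in pts]
    print(np.round(q,4).tolist())
    for i in range(0,len(q),2): e=q[i+1]-q[i]; print(np.degrees(np.arctan2(e[1],e[0])),np.linalg.norm(e))
q=[onplane("side",*P(185,145,5,*p),.074) for p in [(22,262),(686,260)]]; e=q[1]-q[0];print(np.round(q,4).tolist(),np.degrees(np.arctan2(e[1],e[0])),np.linalg.norm(e))
o=get_obs(); print(Ro.from_quat(o["ee_rot"]).as_matrix().round(3).tolist())
```

```text
button [0.4522 0.1974 0.064 ] 0.0026 [0.4508 0.1981 0.064 ] [0.4532 0.1958 0.064 ]
empty [0.3521 0.2035 0.0635] 0.0019 [0.3514 0.2039 0.064 ] [0.353  0.2017 0.064 ]
-3.496602150693403 0.10030305822373232
[[0.2976, 0.1189, 0.074], [0.6051, 0.098, 0.074], [0.3108, 0.2913, 0.074], [0.6061, 0.271, 0.074]]
-3.885614447165703 0.30815088523636414
-3.9182033234220137 0.29601129278107136
[[0.3065, 0.1393, 0.063], [0.5908, 0.1219, 0.063]]
-3.4900254634793177 0.2847873714269232
[[0.2994, 0.1167, 0.074], [0.5957, 0.099, 0.074]] -3.4087325385247027 0.2968523905434616
[[0.964, 0.265, -0.0], [0.265, -0.964, 0.001], [-0.0, -0.001, -1.0]]
```

```bash
python3 -m creep '[[0,0,0.11,0,0,-30,255],[0,0,0.11,0,0,-30,255],[0,0,0.112,0,0,-30,255],[0,0,0,16,-46,0,255],[0,0,0,16,-46,0,255],[0,0,0,16,-46,0,255],[0,0,0,16,-46,0,255],[0,0,0,16,-46,0,255]]' 30
```

```text
clock: 0.95
position: [0.2604, -0.3763, 0.3461]
ee_rot: [0.999, -0.032, -0.0, 0.0]
ft_force: [2.0, 0.2, 0.1]
grip_width: -0.001
```

```bash
python3 -m creep '[[0,0,0,16,-46,0,255],[0,0,0,16,-46,0,255],[0,0,0,16,-46,0,255],[0,0,0,16,-46,0,255],[0,0,0,16,-46,0,255],[0,0,0,16,-46,0,255],[0,0,0,16,-46,0,255],[0,0,0,16,-46,0,255]]'
```

```text
clock: 1.75
position: [0.4115, -0.0173, 0.3464]
ee_rot: [0.999, -0.032, 0.0, 0.0]
ft_force: [1.2, -1.0, -0.2]
grip_width: -0.001
```

```bash
python3 -m creep '[[0,0,0,1,-42,25,255],[0,0,0,1,-42,25,255],[0,0,0,1,-42,25,255],[0,0,0,1,-42,25,255],[0,0,0,1,-42,25,255],[0,0,0,0,0,0,255],[0,0,0,0,0,0,255]]'
python3 - <<'E'
from h import *
o=get_obs(); p,d=camera("wrist"); cv2.imwrite("pics/w1.png",p); np.save("w1d.npy",d)
import json; json.dump([list(map(float,o["position"])),list(map(float,o["ee_rot"]))],open("w1.json","w")); print(o["position"],o["ft_force"])
E
```

```text
clock: 2.45
position: [0.4291, 0.1906, 0.2205]
ee_rot: [1.0, -0.031, -0.001, -0.0]
ft_force: [-0.2, -1.4, 0.4]
grip_width: 0.004
[0.42910192 0.19064713 0.22052406] [-0.2128461  -1.42338151  0.40152426]
```

View pics/w1.png

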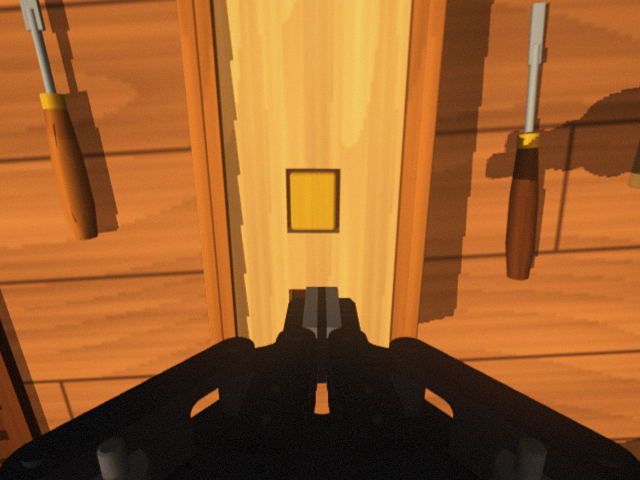

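The wrist view shows the button centred near (313,201) with an even hole border. The shut fingertips are at about (322,288).

Run:
```python
from h import *; import json
pose=json.load(open("w1.json")); pose=(np.array(pose[0]),pose[1])
p=cv2.imread("pics/w1.png"); h=cv2.cvtColor(p,cv2.COLOR_BGR2HSV)
sub=h[150:255,270:360]; print(h[200,313],h[200,270],h[171,313])
m=((sub[...,2]<150)).astype(np.uint8)
cs,_=cv2.findContours(m,cv2.RETR_EXTERNAL,cv2.CHAIN_APPROX_NONE)
for c in cs:
    if cv2.contourArea(c)>500:
        r=cv2.minAreaRect(c); print(r, cv2.boundingRect(c)); bx,by,bw,bh=cv2.boundingRect(c)
        u,v=r[0][0]+270,r[0][1]+150; q=onplane("wrist",u,v,.064,pose); print("hole",(u,v),q.round(4))
        b=onplane("wrist",u,v,.065,pose)
        for s in ((286,169),(340,169),(340,233),(286,233)): print(onplane("wrist",*s,.063,pose).round(4))
M=np.array(camera_model("wrist")["mount"])
K=camera_model("wrist")["camera_matrix"]
# triangulate button height with scene
print(tri(ray("wrist",u,v,pose),ray("scene",410.6,196.7)))
print(tri(ray("wrist",u,v,pose),ray("side",258.5,175.1)))
# lid edge lines in wrist for yaw: lip edges at z .074
def col(v,a,b,): 
    return h[v,a:b,2]
for z in (.074,):
  for (a,b) in (((179,0),(222,340)),((445,0),(418,330))):
    A=onplane("wrist",*a,z,pose);B=onplane("wrist",*b,z,pose);e=A-B; print(A.round(4),B.round(4),np.degrees(np.arctan2(e[1],e[0])))
d=np.load("w1d.npy")
for (u,v) in ((312,300),(332,300),(322,290)):
    z=d[v,u]; x=np.linalg.inv(K)@np.array([u,v,1])*z; print((M@np.append(x,1)).round(4),z)
for uv in ((305,300),(339,300)): 
    z=d[300,312]; print((M@np.append(np.linalg.inv(K)@np.array([*uv,1])*z,1)).round(4))
```

```text
[ 19 216 229] [ 17 171 236] [ 17 204 115]
((42.5, 50.5), (63.0, 53.0), 90.0) (16, 19, 54, 64)
hole (312.5, 200.5) [0.4526 0.197  0.064 ]
[0.478  0.2156 0.063 ]
[0.4754 0.1744 0.063 ]
[0.4247 0.1768 0.063 ]
[0.4273 0.2202 0.063 ]
(array([0.45330886, 0.19710508, 0.06735163]), np.float64(0.00045407934763721483))
(array([0.45276758, 0.19702757, 0.06305414]), np.float64(0.000618422154544676))
[0.5907 0.2739 0.074 ] [0.3395 0.2818 0.074 ] -1.8074589075716478
[0.58   0.1019 0.074 ] [0.3389 0.1155 0.074 ] -3.238371273913047
[ 0.0109 -0.0044  0.0077  1.    ] 0.13884367
[0.0118 0.0034 0.0058 1.    ] 0.13671748
[ 1.12e-02 -4.00e-04  1.64e-02  1.00e+00] 0.14707632
[ 0.0109 -0.0071  0.0077  1.    ]
[0.0109 0.0062 0.0077 1.    ]
```

```bash
python3 -m creep '[[0,0,0,11,-4,20,255],[0,0,0,11.5,-4,30,255],[0,0,0,0,0,35,255],[0,0,0,0,0,20,255],[0,0,0,0,0,13,255],[0,0,0,0,0,0,255],[0,0,0,0,0,0,255]]'
python3 - <<'E'
from h import *
o=get_obs(); p,d=camera("wrist"); cv2.imwrite("pics/w2.png",p); np.save("w2d.npy",d); p,_=camera("side"); cv2.imwrite("pics/s2.png",cv2.resize(p[100:250,150:350],None,fx=4,fy=4,interpolation=cv2.INTER_NEAREST))
print(o["position"],o["ft_force"],Ro.from_quat(o["ee_rot"]).as_matrix().round(4).tolist())
E
```

```text
clock: 3.2
position: [0.4536, 0.1961, 0.1045]
ee_rot: [0.999, -0.033, 0.001, 0.0]
ft_force: [-0.6, 1.2, 0.4]
grip_width: -0.001
[0.45357022 0.19612803 0.10448227] [-0.5900474   1.20904189  0.40245288] [[0.9979, -0.065, 0.0017], [-0.065, -0.9979, -0.0003], [0.0018, 0.0001, -1.0]]
```

View pics/w2.png

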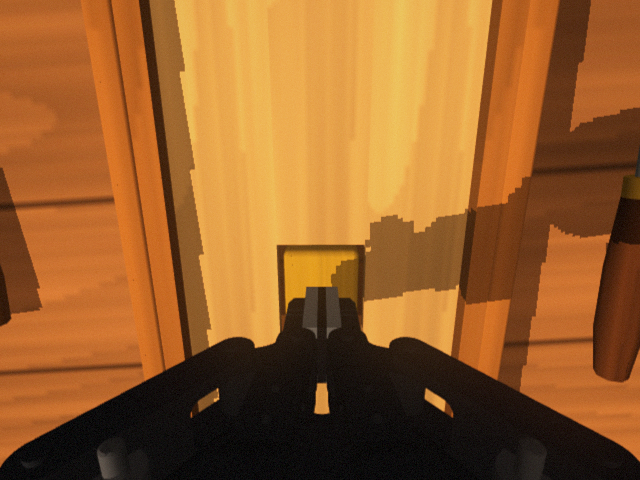

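View pics/s2.png

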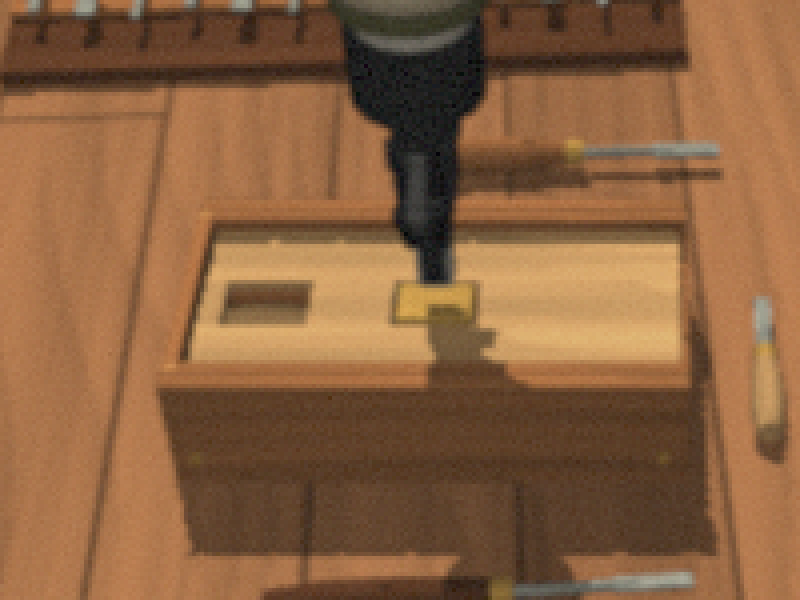

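The shut fingertips hang centred over the button, in both views. I'll come down gently until they touch.

```bash
python3 -m creep '[[0,0,0,0,0,10,255],[0,0,0,0,0,2,255],[0,0,0,0,0,0,255]]'; python3 -m creep '[[0,0,0,0,0,2,255],[0,0,0,0,0,0,255]]';python3 -m creep '[[0,0,0,0,0,2,255],[0,0,0,0,0,0,255]]'
```

```text
clock: 3.6
position: [0.4525, 0.1963, 0.0909]
ee_rot: [0.999, -0.032, -0.0, 0.0]
ft_force: [0.1, -0.4, 0.2]
grip_width: 0.002
clock: 3.8
position: [0.4529, 0.1966, 0.0894]
ee_rot: [0.999, -0.032, 0.0, -0.0]
ft_force: [-1.0, -0.7, 3.7]
grip_width: -0.005
clock: 4.0
position: [0.4529, 0.1966, 0.0873]
ee_rot: [0.999, -0.032, 0.0, -0.0]
ft_force: [-0.5, -1.0, 4.7]
grip_width: -0.004
```

Contact came at a TCP height of about 0.0898, so the tip was at 65 mm as expected. I'll press to about 12 mm.

```bash
python3 -m creep '[[0,0,0,0,0,4,255],[0,0,0,0,0,4,255],[0,0,0,0,0,1.5,255],[0,0,0,0,0,0,255],[0,0,0,0,0,0,255]]'
```

```text
clock: 4.5
position: [0.4529, 0.1966, 0.078]
ee_rot: [0.999, -0.032, 0.0, -0.0]
ft_force: [-2.1, -0.7, 6.9]
grip_width: -0.001
```

```bash
python3 -m creep '[[0,0,0,4,0,0,255],[0,0,0,4,0,0,255],[0,0,0,4,0,0,255],[0,0,0,3,0,0,255],[0,0,0,3,0,0,255],[0,0,0,3,0,0,255],[0,0,0,0,0,0,255]]'
python3 -m creep '[[0,0,0,4,0,0,255],[0,0,0,4,0,0,255],[0,0,0,0,0,0,255]]'
```

```text
clock: 5.2
position: [0.473, 0.1956, 0.0777]
ee_rot: [0.999, -0.032, -0.001, -0.0]
ft_force: [-4.6, 0.2, 7.4]
grip_width: -0.0
clock: 5.5
position: [0.4811, 0.1951, 0.0778]
ee_rot: [0.999, -0.032, -0.001, -0.0]
ft_force: [-4.7, -0.7, 7.9]
grip_width: 0.001
```

Run:
```python
from h import *
p,_=camera("side"); cv2.imwrite("pics/s3.png",cv2.resize(p[100:250,150:350],None,fx=4,fy=4,interpolation=cv2.INTER_NEAREST))
```

```text
(no output)
```

View pics/s3.png

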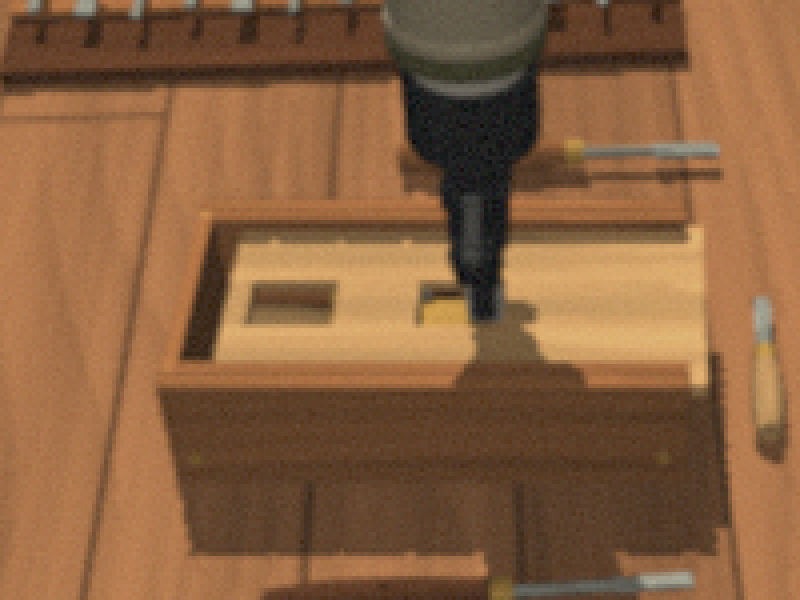

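The lid has slid about 14 mm over the pressed button, and the box hasn't moved. I'll keep pushing.

```bash
python3 -m creep '[[0,0,0,5,0,0,255],[0,0,0,5,0,0,255],[0,0,0,5,0,0,255],[0,0,0,5,0,0,255],[0,0,0,5,0,0,255],[0,0,0,5,0,0,255],[0,0,0,5,0,0,255]]'
python3 -m creep '[[0,0,0,5,0,0,255],[0,0,0,5,0,0,255],[0,0,0,5,0,0,255],[0,0,0,5,0,0,255],[0,0,0,5,0,0,255],[0,0,0,5,0,0,255],[0,0,0,5,0,0,255],[0,0,0,5,0,0,255]]'
```

```text
clock: 6.25
position: [0.5156, 0.1929, 0.0775]
ee_rot: [0.999, -0.032, -0.001, 0.0]
ft_force: [-6.4, 1.8, 5.6]
grip_width: -0.002
clock: 7.05
position: [0.5555, 0.1904, 0.0775]
ee_rot: [0.999, -0.032, -0.001, -0.0]
ft_force: [-6.0, 0.4, 4.9]
grip_width: -0.002
```

```bash
python3 -m creep '[[0,0,0,4,0,-0.3,255],[0,0,0,3,0,0,255],[0,0,0,2,0,0,255],[0,0,0,0,0,0,255]]'
python3 -m creep '[[0,0,0,2,0,0,255],[0,0,0,0,0,0,255]]'
python3 - <<'E'
from h import *
p,_=camera("side"); cv2.imwrite("pics/s4.png",cv2.resize(p[100:250,150:350],None,fx=4,fy=4,interpolation=cv2.INTER_NEAREST))
E
```

```text
clock: 7.45
position: [0.5653, 0.1895, 0.0777]
ee_rot: [0.999, -0.032, -0.0, -0.0]
ft_force: [-1.0, 1.5, -1.4]
grip_width: 0.001
clock: 7.65
position: [0.5676, 0.189, 0.0779]
ee_rot: [0.999, -0.032, -0.0, 0.0]
ft_force: [-0.6, 0.6, -0.4]
grip_width: 0.003
```

View pics/s4.png

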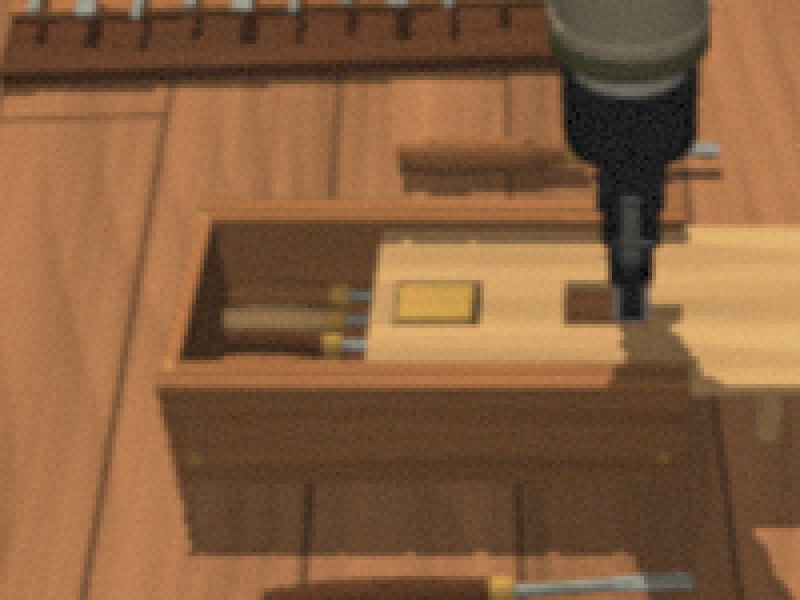

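The button has sprung up in the second hole and the box is still in place. I'll nudge the lid on until it meets the stop.

```bash
python3 -m creep '[[0,0,0,1,0,0,255],[0,0,0,0,0,0,255]]'; python3 -m creep '[[0,0,0,1,0,0,255],[0,0,0,0,0,0,255]]'
```

```text
clock: 7.9
position: [0.5678, 0.1889, 0.0779]
ee_rot: [0.999, -0.032, -0.001, 0.0]
ft_force: [-5.5, 0.0, 1.6]
grip_width: -0.003
clock: 8.1
position: [0.5679, 0.1889, 0.0779]
ee_rot: [0.999, -0.032, -0.002, 0.001]
ft_force: [-10.5, -0.8, 5.8]
grip_width: -0.002
```

The lid is at its stop: the force rose with no movement. I'll back off and lift clear.

```bash
python3 -m creep '[[0,0,0,-4,0,0,255],[0,0,0,-4,0,0,255],[0,0,0,0,0,-10,255],[0,0,0,0,0,-20,255],[0,0,0,0,0,-40,255],[0,0,0,0,0,-45,255],[0,0,0,0,0,-45,255],[0,0,0,0,0,0,255]]'
python3 -m creep '[[0,0,0,0,45,-10,255],[0,0,0,0,45,0,255],[0,0,0,0,45,0,255],[0,0,0,0,45,0,255],[0,0,0,0,0,0,255],[0,0,0,0,0,0,255]]'
python3 - <<'E'
from h import *
q={}
for n in ("scene","side"):
    p,_=camera(n); cv2.imwrite(f"pics/{n}5.png",p)
print(get_obs()["ft_force"])
E
```

```text
clock: 8.9
position: [0.5638, 0.1912, 0.2454]
ee_rot: [0.999, -0.032, 0.005, -0.002]
ft_force: [1.2, 0.0, 0.2]
grip_width: -0.001
clock: 9.5
position: [0.5501, 0.0085, 0.2485]
ee_rot: [0.999, -0.034, 0.0, 0.0]
ft_force: [-0.3, 0.4, -0.3]
grip_width: 0.0
[0.19276611 0.37809314 0.4990364 ]
```

View pics/scene5.png

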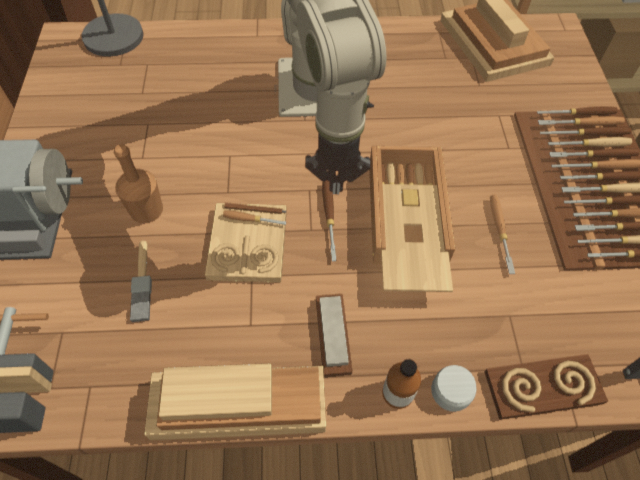

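View pics/side5.png

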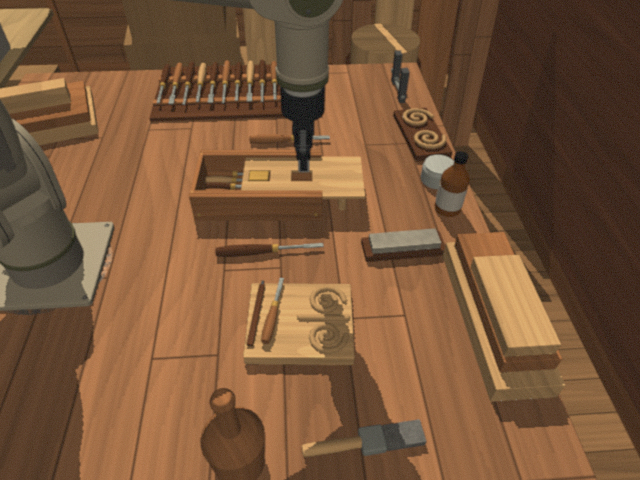

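Both views show the button up in the second hole, at scene (411,198) and side (259,176). The lid reaches out over the chisel, and the box and tools are unmoved. Next I'll measure the hole's position and hand in.

Run:
```python
from h import *
p=cv2.imread("pics/scene5.png"); h=cv2.cvtColor(p,cv2.COLOR_BGR2HSV)[215:250,395:435]
m=(h[...,2]<165).astype(np.uint8); n,l,s,c=cv2.connectedComponentsWithStats(m)
i=1+np.argmax(s[1:,4]); u,v=s[i,0]+395+(s[i,2]-1)/2,s[i,1]+215+(s[i,3]-1)/2
q=onplane("scene",u,v,.063); print(s[i],u,v,q, np.linalg.norm(q[:2]-onplane("scene",410.6,196.7,.063)[:2]))
a=cv2.imread("pics/side0.png").astype(int);b=cv2.imread("pics/side5.png").astype(int)
print("box front change",np.abs(a-b)[190:215,200:315].mean())
hand_in()
```

```text
[  9   9  19  18 320] 413.0 232.5 [0.55144496 0.19030865 0.063     ] 0.10161436850385232
box front change 4.388173913043478
the job is handed in; nothing more can be done
```

The box is open: the lid is at its stop and the button is up in the second hole. I handed in at about 9.6 s on the robot's clock; handing in reports no verdict.

I found the button from the scene, side and wrist views. With the fingers shut, I pressed it about 12 mm down through its hole. Holding it down, I pushed the lid along by the hole's +x edge until it met the stop, then backed off, lifted and moved the hand away.

**Last checks:**
- **Lid:** the first hole now lies 101.6 mm from where the button stands, so the lid is about 100 mm open or a little more. At the stop the push force rose to about 10 N with no further movement.
- **Button:** both views show it up in the second hole. I did not measure its height again.
- **Box and tools:** by eye, none had moved. I did not measure each one. The palm chisel is now mostly hidden under the lid, so I could not check it.
- **Box front:** the picture difference there was small, 4.4 grey levels on average.
- **Arm:** it read near-zero force and hung free of everything.

**Disagreements:**
- **Upward force:** while sliding, the fingertips felt about 5 N upward even after leaving the button. It vanished when the button sprang up.
- **Button height:** two-view measurements ran from 63 to 67 mm. Touching it agreed with the stated 65 mm.

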